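Line up bud vases by height on the display board

ROBOT

A 7-joint arm with a two-finger parallel gripper is mounted at the origin on the work surface. World frame = base frame: x ahead of the robot, y to its left, z up, the work surface at z = 0. Lengths are in m, angles in rad, forces in N, time in s.
With the tool pointing down it reaches from about 0.35 to 0.9 m from the base axis. Payload 19.9 kg.
Tool frame: the origin (TCP) lies on the centre line of the jaws, within the pads' length; the fingertips stand r.nose_length ahead of it and the grasp point (between the pads) lies 8 mm behind it (r.nose_length is the distance from the TCP to the fingertips, in m); z points along the fingers, y is the direction in which the jaws open and shut (so a half turn about z gives the same grasp; the last joint's range is limited). The gripper opens to 85 mm and grips with 20 to 120 N. Pads are 22 mm wide; open, the fingers measure 114 mm over their backs; the gripper's body (76 mm by 85 mm) begins 54 mm behind the grasp point. The pads swing forward as they close: fully open they stand 13 mm farther back than shut.
Start: joints at [-1.343, 0.417, -0.01, 1.614, 0.005, 1.111, -0.053], TCP at [0.166, 0.603, 0.242] pointing down, gripper open.
Joint ranges: [-2.81, 2.81], [-0.39, 2.02], [-1.27, 1.25], [0.06, 2.57], [-1.19, 4.33], [0.19, 2], [-2.82, 2.82]. Speed limits (rad/s): [1.89, 1.89, 2.39, 2.39, 3.01, 3.01, 3.01].

INTERFACE

Orientations are given as a unit quaternion [w, x, y, z].
In Python, from plant import r, vision gives the robot as it stands.
- The arm moves only by the shell command python3 -m creep 'ROWS'. ROWS is JSON, a list of rows, each an object with "travel": the shift along the world's x, y, z in cm, a list of three; "twist": the turn, a rotation vector about the world's x, y, z in degrees, a list of three; "gripper": the finger opening in cm, from 0 to 8.54. In form: [{"travel": [tx, ty, tz], "twist": [wx, wy, wz], "gripper": gripper}, ...]. A call has 1 to 12 rows; each row is the pose to reach, as a shift and turn from the pose commanded when the call began; what a row does not reach only later rows make up. A row lasts 1/12 s, in which the tool goes at most 41.7 mm and 7.16 degrees, less where a joint would pass 70% of its speed; a pose out of reach is approached as far as the arm can. A call with a gripper value outside its range is refused whole. The fingers move at their own pace and stop on an object; the grip force is fixed at half the most. Time passes only in rows, so rows that repeat a pose let the fingers close. It gives the time, the measured TCP pose, the force and the opening at its end, in the units of the state.
- r.sense(): the state, without advancing time (a new reading comes with each control period).
- vision.camera(name): name is "scene" or "top" or "wrist"; returns the picture (420x560x3 uint8, blue, green, red); there is no depth.
- vision.camera_model(name): a dict with "mtx" (3x3 intrinsics, pixels), "extrinsics" (4x4, takes a point from camera to world coordinates); the wrist camera has in their place "hand_eye" (4x4, takes a point from camera to tool coordinates, whose origin is the TCP and whose axes are the flange's). Camera axes: x right, y up, looking along -z (the intrinsics and any distortion apply to the point x, -y, -z); pixel columns grow to the right and rows downward; lengths in m; the calibration is good to about 2 mm. A picture is of the moment at which its call begins: read the wrist's pose just before it. camera_model takes no time and is no camera call.
- r.sign_off(): hands the job in, once; it reports no verdict.
The state is a dict: "time": time; "q": joint angles; "dq": joint speeds; "joint_efforts": joint torques, N m; "tcp_pos": TCP position; "tool_rot": TCP orientation; "ft_force": force on the tool from outside, world axes, zero at the start; "wrist_torque": the same for the moment, N m; "width": finger opening in m.
Only numpy, scipy, OpenCV 4.12 (cv2) and the standard library are available. Lean on these libraries where they do the work, as an engineer would, in place of code of your own. Each camera call takes 0.05 s, during which the arm holds its last target.

TASK

Line the four white bud vases up on the cork coasters of the display board in order of height: the tallest on the coaster next to the terracotta flowerpot, stepping down to the shortest on the coaster next to the wire reel. Set each one down gently, upright and wholly on its own coaster, without knocking any vase over and leaving the flowerpot and the reel where they stand.

Things in the scene. Friction and masses are not known exactly. Their poses are not given: they have to be found in the camera images.
- vase_a: the shortest of four loose white glazed bud vases, 80 mm tall, about 216 g (may vary by a third), solid, round, standing upright: body 48 mm in diameter from the foot up to 28 mm, a sloping shoulder to 36 mm, then a straight neck 30 mm in diameter to the rim at 80 mm. Origin: centre of the underside; z up along the axis. Starts on the table (z = 0).
- vase_b: the second shortest of four loose white glazed bud vases, 100 mm tall, about 240 g (may vary by a third), solid, round, standing upright: body 48 mm in diameter from the foot up to 48 mm, a sloping shoulder to 56 mm, then a straight neck 30 mm in diameter to the rim at 100 mm. Origin: centre of the underside; z up along the axis. Starts on the table (z = 0).
- vase_c: the second tallest of four loose white glazed bud vases, 120 mm tall, about 264 g (may vary by a third), solid, round, standing upright: body 48 mm in diameter from the foot up to 68 mm, a sloping shoulder to 76 mm, then a straight neck 30 mm in diameter to the rim at 120 mm. Origin: centre of the underside; z up along the axis. Starts on the table (z = 0).
- vase_d: the tallest of four loose white glazed bud vases, 140 mm tall, about 288 g (may vary by a third), solid, round, standing upright: body 48 mm in diameter from the foot up to 88 mm, a sloping shoulder to 96 mm, then a straight neck 30 mm in diameter to the rim at 140 mm. Origin: centre of the underside; z up along the axis. Starts on the table (z = 0).
- coaster_a: one of four identical round cork coasters, 72 mm in diameter and 4 mm thick, fixed in a slightly uneven row (about 90 mm apart) along a dark wooden display board 600 x 120 x 18 mm lying on the table; which one is where along the row changes. Origin: centre of its underside, on the board; its top is 4 mm higher, 22 mm above the table.
- coaster_b: one of four identical round cork coasters, 72 mm in diameter and 4 mm thick, fixed in a slightly uneven row (about 90 mm apart) along a dark wooden display board 600 x 120 x 18 mm lying on the table; which one is where along the row changes. Origin: centre of its underside, on the board; its top is 4 mm higher, 22 mm above the table.
- coaster_c: one of four identical round cork coasters, 72 mm in diameter and 4 mm thick, fixed in a slightly uneven row (about 90 mm apart) along a dark wooden display board 600 x 120 x 18 mm lying on the table; which one is where along the row changes. Origin: centre of its underside, on the board; its top is 4 mm higher, 22 mm above the table.
- coaster_d: one of four identical round cork coasters, 72 mm in diameter and 4 mm thick, fixed in a slightly uneven row (about 90 mm apart) along a dark wooden display board 600 x 120 x 18 mm lying on the table; which one is where along the row changes. Origin: centre of its underside, on the board; its top is 4 mm higher, 22 mm above the table.
- pot: an empty terracotta flowerpot, 84 mm across the rim, 75 mm tall, loose, standing on the board about 105 mm beyond one end coaster's centre (either end of the row); marks the tall end. Origin: centre of its underside; z up. Leave it where it is.
- reel: a grey plastic reel wound with copper wire, standing on its flange, 80 mm across, 50 mm tall, loose, on the board at the other end of the row from the pot. Origin: centre of its underside; z up. Leave it where it is.
Mind the look-alikes: they are no part of the job. What is shaped like the vase_b but green or yellow is not meant.

How it is judged:
At the end, for the whole second after the job is handed in: Each vase stands upright (within about 4.5 degrees), at rest and released, its foot resting on a coaster and its axis within 13 mm of that coaster's centre; counted from the flowerpot the vases are tallest, second tallest, second shortest, shortest (((horizontal distance between vase_a and coaster_a below 0.013 m and z of vase_a in the frame of coaster_a between 0.001 and 0.008 m) or (horizontal distance between vase_a and coaster_b below 0.013 m and z of vase_a in the frame of coaster_b between 0.001 and 0.008 m) or (horizontal distance between vase_a and coaster_c below 0.013 m and z of vase_a in the frame of coaster_c between 0.001 and 0.008 m) or (horizontal distance between vase_a and coaster_d below 0.013 m and z of vase_a in the frame of coaster_d between 0.001 and 0.008 m)) and horizontal distance between vase_a and pot between 0.33 and 0.42 m and angle between each of vase_a, vase_b, vase_c, vase_d's own z axis and vertical below 0.08 rad and linear speed of each of vase_a, vase_b, vase_c, vase_d below 0.02 m/s and contact force between each of vase_a, vase_b, vase_c, vase_d and the fingers below 0.1 N and ((horizontal distance between vase_b and coaster_a below 0.013 m and z of vase_b in the frame of coaster_a between 0.001 and 0.008 m) or (horizontal distance between vase_b and coaster_b below 0.013 m and z of vase_b in the frame of coaster_b between 0.001 and 0.008 m) or (horizontal distance between vase_b and coaster_c below 0.013 m and z of vase_b in the frame of coaster_c between 0.001 and 0.008 m) or (horizontal distance between vase_b and coaster_d below 0.013 m and z of vase_b in the frame of coaster_d between 0.001 and 0.008 m)) and horizontal distance between vase_b and pot between 0.24 and 0.33 m and ((horizontal distance between vase_c and coaster_a below 0.013 m and z of vase_c in the frame of coaster_a between 0.001 and 0.008 m) or (horizontal distance between vase_c and coaster_b below 0.013 m and z of vase_c in the frame of coaster_b between 0.001 and 0.008 m) or (horizontal distance between vase_c and coaster_c below 0.013 m and z of vase_c in the frame of coaster_c between 0.001 and 0.008 m) or (horizontal distance between vase_c and coaster_d below 0.013 m and z of vase_c in the frame of coaster_d between 0.001 and 0.008 m)) and horizontal distance between vase_c and pot between 0.15 and 0.24 m and ((horizontal distance between vase_d and coaster_a below 0.013 m and z of vase_d in the frame of coaster_a between 0.001 and 0.008 m) or (horizontal distance between vase_d and coaster_b below 0.013 m and z of vase_d in the frame of coaster_b between 0.001 and 0.008 m) or (horizontal distance between vase_d and coaster_c below 0.013 m and z of vase_d in the frame of coaster_c between 0.001 and 0.008 m) or (horizontal distance between vase_d and coaster_d below 0.013 m and z of vase_d in the frame of coaster_d between 0.001 and 0.008 m)) and horizontal distance between vase_d and pot between 0.06 and 0.15 m); the robot touches nothing.
It fails at once if the flowerpot or the wire reel is moved by more than 15 mm (distance of any of pot, reel from where it was at the start of the episode above 0.015 m).
It fails at once if a vase is knocked over (tilted more than about 50 degrees) (angle between any of vase_a, vase_b, vase_c, vase_d's own z axis and vertical above 0.9 rad).
It fails at once if a vase is let fall from more than about 20 mm (moving faster than 0.6 m/s while the fingers do not touch it) ((linear speed of vase_a above 0.6 m/s and contact force between vase_a and the fingers below 0.05 N) or (linear speed of vase_b above 0.6 m/s and contact force between vase_b and the fingers below 0.05 N) or (linear speed of vase_c above 0.6 m/s and contact force between vase_c and the fingers below 0.05 N) or (linear speed of vase_d above 0.6 m/s and contact force between vase_d and the fingers below 0.05 N)).
It also fails if it takes over 102 s, if anything falls off the work surface, if the arm or the gripper's body presses on something with over 40 N, if the wrist force passes 120 N, or if a joint passes its speed limit or range.

## Working session

There is one attempt and no reset: what is moved stays moved. The work goes in short steps, Python scripts to look and compute and a shell command to move; the robot and the scene stay as the last step left them, time stands still between calls to the robot, and variables do not carry over. Pictures are saved under pics/ and viewed, and the job is handed in when it is done.

```bash
ls; mkdir -p pics; python3 - <<'E'
from plant import r, vision
import cv2
print(r.sense()); print(r.nose_length)
for n in ["scene","top","wrist"]:
    cv2.imwrite(f"pics/{n}0.png",vision.camera(n)); m=vision.camera_model(n); print(n,m)
E
```

```text
pics
{'time': 0.0, 'q': array([-1.34348431,  0.41799383, -0.01031656,  1.61416267,  0.00469483,
        1.11070166, -0.05298581]), 'dq': array([-0.00202409, -0.00058324,  0.00150841, -0.00064306, -0.00145329,
        0.00041005, -0.00013628]), 'joint_efforts': array([ 4.99082962e-04, -8.64417529e+01,  6.78861123e-01, -4.34904349e+01,
        1.90672232e-02,  7.31593289e-03, -1.79032980e-05]), 'tcp_pos': array([0.16590367, 0.6022352 , 0.24165264]), 'tool_rot': array([-4.23476704e-05,  1.33985583e-01,  9.90983087e-01, -6.19305953e-04]), 'ft_force': array([ 0.50715137, -0.20631628, -0.54207135]), 'wrist_torque': array([0.0177818 , 0.04709588, 0.07394139]), 'width': 0.08497828263544145}
0.011
scene {'mtx': array([[471.93608306,   0.        , 280.71598526],
       [  0.        , 471.93608306, 205.76351972],
       [  0.        ,   0.        ,   1.        ]]), 'extrinsics': array([[ 0.06667397, -0.60316624,  0.79482392,  1.27131663],
       [ 0.99772855,  0.03263186, -0.0589314 , -0.02069592],
       [ 0.00960884,  0.7969477 ,  0.60397188,  0.62968871],
       [ 0.        ,  0.        ,  0
[... 276 characters left out ...]
[-0.9995037 , -0.01830647,  0.02563651,  0.05391376],
       [ 0.02212674,  0.17128005,  0.98497388,  0.81621566],
       [ 0.        ,  0.        ,  0.        ,  1.        ]])}
wrist {'mtx': array([[352.58706199,   0.        , 276.26720824],
       [  0.        , 352.58706199, 206.86475351],
       [  0.        ,   0.        ,   1.        ]]), 'hand_eye': array([[ 6.89726435e-04,  9.60198486e-01,  2.79317725e-01,
         7.17546439e-02],
       [ 9.99999664e-01, -7.86065318e-04,  2.32897951e-04,
         1.21634744e-03],
       [ 4.43190236e-04,  2.79317470e-01, -9.60198706e-01,
        -1.32269620e-01],
       [ 0.00000000e+00,  0.00000000e+00,  0.00000000e+00,
         1.00000000e+00]])}
```

View pics/top0.png

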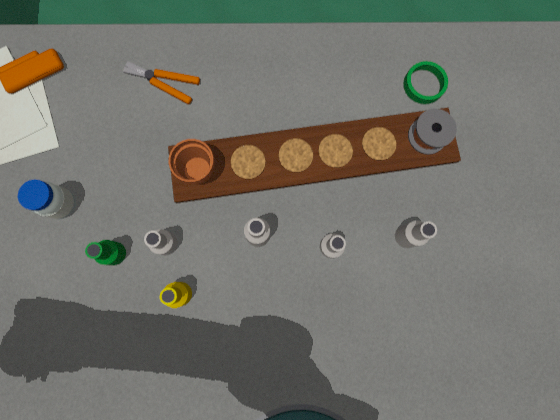

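View pics/scene0.png

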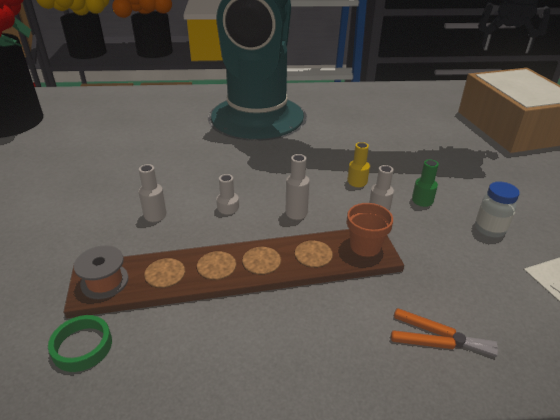

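View pics/wrist0.png

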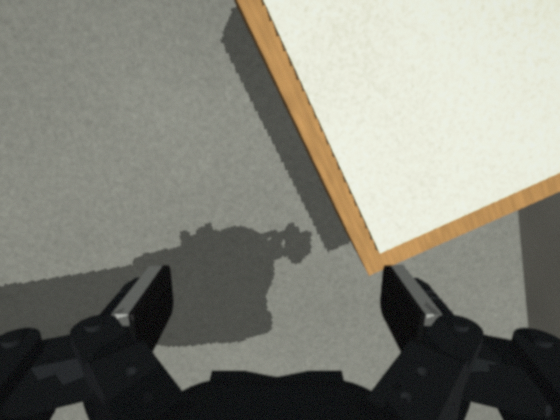

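The top view shows the pot on the left (+y), the reel on the right (-y), and white vases near (158,240), (256,228), (335,243) and (422,231). In the scene view, the vases are at about x = 381, 297, 228 and 151. Next I'll segment the rims and triangulate them.

```bash
python3 - <<'E'
import cv2,numpy as np
t=cv2.imread('pics/top0.png');s=cv2.imread('pics/scene0.png')
a=cv2.resize(t[195:275,130:450],None,fx=2.5,fy=2.5,interpolation=cv2.INTER_CUBIC)
b=cv2.resize(s[145:235,130:410],(800,257),interpolation=cv2.INTER_CUBIC)
cv2.imwrite('pics/z0.png',np.vstack([a,b]))
for n,im in(('t',t),('s',s)):
    h=cv2.cvtColor(im,cv2.COLOR_BGR2HSV)
    # cork
    m=cv2.inRange(h,(8,90,110),(25,255,255))
    m=cv2.morphologyEx(m,cv2.MORPH_CLOSE,np.ones((5,5)))
    k,l,st,c=cv2.connectedComponentsWithStats(m)
    for i in range(1,k):
        if st[i,4]>150: print(n,'cork',st[i],c[i].round(1))
for p in [(158,240),(152,238),(256,226),(254,237)]: print(t[p[1],p[0]],cv2.cvtColor(t,cv2.COLOR_BGR2HSV)[p[1],p[0]])
E
```

```text
t cork [   0   48   62   45 1612] [28.1 68.9]
t cork [149  69  50  35 763] [172.3  82.8]
t cork [362 127  35  33 908] [378.9 143.1]
t cork [318 134  35  34 921] [335.3 150.2]
t cork [ 168  139   45   43 1246] [192.  159.6]
t cork [278 138  36  34 946] [295.3 154.7]
t cork [230 145  40  34 976] [247.7 161.7]
t cork [166 281  22  28 224] [179.4 294.2]
s cork [ 188   19   34   41 1172] [203.8  39.3]
s cork [469  68  91  43 436] [514.4  90.1]
s cork [349 142  21  45 571] [360. 165.]
s cork [347 203  46  29 332] [368.  217.3]
s cork [295 240  38  27 780] [313.4 253. ]
s cork [242 246  39  28 826] [261.3 259.7]
s cork [197 251  39  28 857] [216.1 264.5]
s cork [144 258  41  29 903] [164.3 272. ]
s cork [ 392  308   64   39 1134] [424.7 330.5]
[87 92 93] [25 16 93]
[80 73 77] [137  22  80]
[78 72 72] [120  20  78]
[119 123 127] [ 15  16 127]
```

View pics/z0.png

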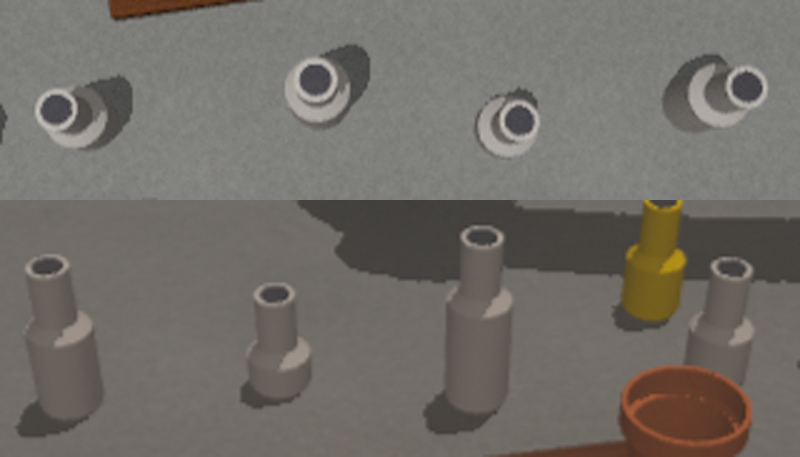

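```bash
cat >h.py <<'E'
import cv2,numpy as np
from plant import r,vision
from scipy.spatial.transform import Rotation as R
def Rt(q): return R.from_quat([q[1],q[2],q[3],q[0]]).as_matrix()
def ext(n,st=None):
    m=vision.camera_model(n)
    if n!='wrist': return m['mtx'],np.array(m['extrinsics'])
    st=st or r.sense(); T=np.eye(4);T[:3,:3]=Rt(st['tool_rot']);T[:3,3]=st['tcp_pos']
    return m['mtx'],T@m['hand_eye']
def ray(n,uv,E=None):
    K,T=E or ext(n)
    d=np.array([(uv[0]-K[0,2])/K[0,0],-(uv[1]-K[1,2])/K[1,1],-1.])
    d=T[:3,:3]@d; return T[:3,3],d/np.linalg.norm(d)
def onz(n,uv,z,E=None):
    o,d=ray(n,uv,E); return o+d*(z-o[2])/d[2]
def tri(u1,u2):
    o1,d1=ray('top',u1);o2,d2=ray('scene',u2)
    A=np.stack([d1,-d2],1);x=np.linalg.lstsq(A,o2-o1,rcond=None)[0]
    a=o1+d1*x[0];b=o2+d2*x[1];return (a+b)/2,np.linalg.norm(a-b)
def proj(n,p,E=None):
    K,T=E or ext(n); c=np.linalg.inv(T)@np.append(p,1); return np.array([K[0,0]*c[0]/-c[2]+K[0,2],-K[1,1]*c[1]/-c[2]+K[1,2]])
E
python3 - <<'E'
from h import *
t=cv2.imread('pics/top0.png');s=cv2.imread('pics/scene0.png')
def dark(im,g,rad):
    x,y=g;x0,y0=int(x)-rad,int(y)-rad
    c=im[y0:y0+2*rad+1,x0:x0+2*rad+1].astype(int)
    m=((c[...,0]-c[...,2])>=3).astype(np.uint8)
    k,l,st,cc=cv2.connectedComponentsWithStats(m)
    if k<2:return None
    i=1+np.argmax(st[1:,4]);return cc[i]+[x0,y0],st[i,4]
T=[(152.8,239),(256.8,227.4),(337.6,243),(428.4,229.8)]
S=[(386.2,169.2),(298.7,158),(226.3,177.9),(146.8,168.1)]
for a,b in zip(T,S):
    da=dark(t,a,8);db=dark(s,b,8);print(da,db)
    ua=da[0] if da else a; ub=b
    p,e=tri(ua,ub);print(p.round(4),round(e,4))
    for h in(.08,.1,.12,.14): print('   ',h,onz('top',ua,h).round(4)[:2],onz('scene',ub,h).round(4)[:2])
C=[(247.7,161.7),(295.3,154.7),(335.3,150.2),(378.9,143.1)]
D=[(313.4,253),(261.3,259.7),(216.1,264.5),(164.3,272)]
for c,d in zip(C,D): print(tri(c,d),onz('top',c,.022),onz('scene',d,.022))
E
```

```text
(array([152.19480519, 238.24675325]), np.int32(77)) None
[0.4578 0.2586 0.0981] 0.0013
    0.08 [0.4595 0.2631] [0.43   0.2688]
    0.1 [0.4575 0.2574] [0.4606 0.2583]
    0.12 [0.4555 0.2517] [0.4912 0.2478]
    0.14 [0.4534 0.246 ] [0.5218 0.2372]
(array([255.75903614, 226.24096386]), np.int32(83)) None
[0.4705 0.0729 0.1389] 0.0011
    0.08 [0.4778 0.0739] [0.3744 0.0847]
    0.1 [0.4753 0.0734] [0.407  0.0809]
    0.12 [0.4728 0.0728] [0.4396 0.077 ]
    0.14 [0.4703 0.0723] [0.4723 0.0732]
(array([337.31578947, 242.61842105]), np.int32(76)) None
[ 0.4446 -0.0749  0.0794] 0.0016
    0.08 [ 0.4445 -0.0756] [ 0.4457 -0.0741]
    0.1 [ 0.4429 -0.0721] [ 0.4758 -0.0721]
    0.12 [ 0.4413 -0.0686] [ 0.5058 -0.0702]
    0.14 [ 0.4397 -0.0651] [ 0.5358 -0.0682]
(array([429.14705882, 229.10294118]), np.int32(68)) None
[ 0.4617 -0.2302  0.1201] 0.003
    0.08 [ 0.4661 -0.2483] [ 0.399 -0.245]
    0.1 [ 0.4639 -0.2401] [ 0.4307 -0.2368]
    0.12 [ 0.4617 -0.2319] [ 0.4625 -0.2286]
    0.14 [ 0.4595 -0.2237] [ 0.4942 -0.2205]
(array([0.61921612, 0.09053621, 0.01937358]), np.float64(0.0004805456099605494)) [0.6184158  0.09017707 0.022     ] [0.62202717 0.09029817 0.022     ]
(array([ 0.63242539, -0.008132  ,  0.01987542]), np.float64(0.0003066904256948983)) [ 0.63177431 -0.0078135   0.022     ] [ 0.63463147 -0.00832778  0.022     ]
(array([ 0.64072605, -0.09132348,  0.02019708]), np.float64(0.0001750876287682717)) [ 0.64014701 -0.09090585  0.022     ] [ 0.64257235 -0.09120222  0.022     ]
(array([ 0.65472884, -0.18329109,  0.02020601]), np.float64(0.00027705945481440935)) [ 0.65411149 -0.18261231  0.022     ] [ 0.65650179 -0.18295539  0.022     ]
```

The triangulated rim heights (98, 139, 79 and 120 mm) match vases B, D, A and C. The views agree to within 3 mm, and the coasters come out at about 20 mm height. The plan is D→(0.620, 0.090), C→(0.633, -0.008), B→(0.641, -0.091), A→(0.655, -0.183). D goes first.

```bash
python3 -m creep '[{"travel":[2.5,-4,0],"twist":[0,0,0],"gripper":6.5},{"travel":[5,-8,0],"twist":[0,0,0],"gripper":6.5},{"travel":[7,-11,0],"twist":[0,0,0],"gripper":6.5},{"travel":[9,-14,0],"twist":[0,0,0],"gripper":6.5},{"travel":[11,-17,0],"twist":[0,0,0],"gripper":6.5},{"travel":[13,-20,0],"twist":[0,0,0],"gripper":6.5},{"travel":[15,-23,0],"twist":[0,0,0],"gripper":6.5},{"travel":[17,-26,0],"twist":[0,0,0],"gripper":6.5},{"travel":[18.5,-29,0],"twist":[0,0,0],"gripper":6.5},{"travel":[20,-32,0],"twist":[0,0,0],"gripper":6.5},{"travel":[20,-32,0],"twist":[0,0,0],"gripper":6.5}]'
```

```text
time: 1.07
tcp_pos: [0.3685, 0.2772, 0.2423]
tool_rot: [0.0, 0.137, 0.991, -0.001]
ft_force: [0.8, 0.6, -0.6]
width: 0.0649
```

```bash
python3 -m creep '[{"travel":[1.5,-3,0],"twist":[0,0,0],"gripper":6.5},{"travel":[3,-6,0],"twist":[0,0,0],"gripper":6.5},{"travel":[4.5,-9,0],"twist":[0,0,0],"gripper":6.5},{"travel":[6,-12,0],"twist":[0,0,0],"gripper":6.5},{"travel":[7.5,-15,0],"twist":[0,0,0],"gripper":6.5},{"travel":[9,-18,0],"twist":[0,0,0],"gripper":6.5},{"travel":[10,-20,0],"twist":[0,0,0],"gripper":6.5},{"travel":[10.3,-20.6,0],"twist":[0,0,0],"gripper":6.5},{"travel":[10.3,-20.6,0],"twist":[0,0,0],"gripper":6.5},{"travel":[10.3,-20.6,0],"twist":[0,0,0],"gripper":6.5}]'
python3 - <<'E'
from h import *
st=r.sense();print(st['tcp_pos']);im=vision.camera('wrist')
E_=ext('wrist',st)
P=[(.4578,.2574,.1),(.471,.0725,.14),(.445,-.0752,.08),(.462,-.2305,.12)]
for p in P:
    u=proj('wrist',p,E_);print(u.round(1))
    cv2.circle(im,tuple(int(v) for v in u),4,(0,0,255),1)
for p in [(.62,.0903,.022),(.633,-.008,.022),(.641,-.091,.022),(.655,-.183,.022)]:
    u=proj('wrist',p,E_);print(u.round(1));cv2.circle(im,tuple(int(v) for v in u),4,(255,0,0),-1)
cv2.imwrite('pics/w1.png',im)
E
```

```text
time: 1.9
tcp_pos: [0.4686, 0.0772, 0.2421]
tool_rot: [-0.0, 0.134, 0.991, -0.0]
ft_force: [-0.0, 0.8, -0.4]
width: 0.065
[0.46863962 0.0771577  0.24207152]
[500.4 123. ]
[269.1 216.7]
[ 99.5 211. ]
[-93.8 293.3]
[322. 302.]
[242.1 331.4]
[176.9 353. ]
[109.3 379.3]
```

View pics/w1.png

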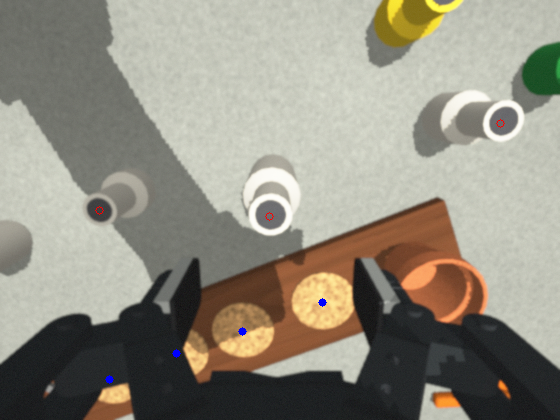

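The wrist view confirms the estimates: the red marks sit on the rims of D (269,216), A (99,210) and B (500,123), and the blue dots are centred on the coasters. Now I'll descend onto D.

```bash
python3 -m creep '[{"travel":[0.2,-0.4,-1.5],"twist":[0,0,0],"gripper":6.5},{"travel":[0.2,-0.4,-4],"twist":[0,0,0],"gripper":6.5},{"travel":[0.2,-0.4,-6.5],"twist":[0,0,0],"gripper":6.5},{"travel":[0.2,-0.4,-9],"twist":[0,0,0],"gripper":6.5},{"travel":[0.2,-0.4,-11],"twist":[0,0,0],"gripper":6.5},{"travel":[0.2,-0.4,-12.2],"twist":[0,0,0],"gripper":6.5},{"travel":[0.2,-0.4,-12.2],"twist":[0,0,0],"gripper":6.5},{"travel":[0.2,-0.4,-12.2],"twist":[0,0,0],"gripper":6.5},{"travel":[0.2,-0.4,-12.2],"twist":[0,0,0],"gripper":6.5}]'
python3 - <<'E'
from h import *
print(r.sense()['tcp_pos']);im=vision.camera('wrist');cv2.imwrite('pics/w2.png',im)
E
```

```text
time: 2.7
tcp_pos: [0.4713, 0.0733, 0.1211]
tool_rot: [0.0, 0.133, 0.991, 0.0]
ft_force: [0.8, 0.8, 0.4]
width: 0.0649
[0.47125278 0.07330229 0.12111833]
```

View pics/w2.png

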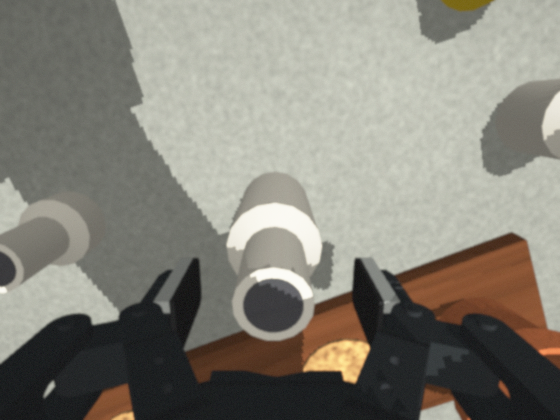

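The neck (rim at 273,304) is centred between the pads. I'll close and then lift.

```bash
python3 -m creep '[{"travel":[0,0,0],"twist":[0,0,0],"gripper":2},{"travel":[0,0,0],"twist":[0,0,0],"gripper":2},{"travel":[0,0,0],"twist":[0,0,0],"gripper":2},{"travel":[0,0,0],"twist":[0,0,0],"gripper":2},{"travel":[0,0,0],"twist":[0,0,0],"gripper":2},{"travel":[0,0,0],"twist":[0,0,0],"gripper":2},{"travel":[0,0,0],"twist":[0,0,0],"gripper":2},{"travel":[0,0,0],"twist":[0,0,0],"gripper":2}]'
python3 -m creep '[{"travel":[0,0,0.5],"twist":[0,0,0],"gripper":2},{"travel":[0,0,1.5],"twist":[0,0,0],"gripper":2},{"travel":[0,0,3],"twist":[0,0,0],"gripper":2},{"travel":[0,0,4.5],"twist":[0,0,0],"gripper":2},{"travel":[0,0,6],"twist":[0,0,0],"gripper":2},{"travel":[0,0,7],"twist":[0,0,0],"gripper":2},{"travel":[0,0,7],"twist":[0,0,0],"gripper":2},{"travel":[0,0,7],"twist":[0,0,0],"gripper":2}]'
python3 - <<'E'
from h import *
print(r.sense());im=vision.camera('scene');cv2.imwrite('pics/s1.png',im)
E
```

```text
time: 3.42
tcp_pos: [0.4714, 0.0726, 0.1209]
tool_rot: [0.001, 0.134, 0.991, 0.0]
ft_force: [-1.3, -0.8, 10.7]
width: 0.0286
time: 4.08
tcp_pos: [0.471, 0.0727, 0.1905]
tool_rot: [0.0, 0.134, 0.991, 0.0]
ft_force: [-0.9, 0.7, -3.2]
width: 0.0284
{'time': 4.0833, 'q': array([-0.56136059,  0.224803  ,  0.39027246,  2.03669928, -0.10891302,
        0.89858495,  1.19010541]), 'dq': array([ 0.00372742,  0.02389387, -0.00255611,  0.01382797, -0.00320799,
       -0.0082074 ,  0.00379307]), 'joint_efforts': array([ -0.06512505, -61.0397315 ,   4.60993677, -40.46311855,
         0.16995414,   0.31755273,  -0.12578188]), 'tcp_pos': array([0.47099956, 0.07267013, 0.19051335]), 'tool_rot': array([3.42457423e-04, 1.33914588e-01, 9.90992789e-01, 2.40412686e-04]), 'ft_force': array([-0.9395379 ,  0.74055092, -3.207429  ]), 'wrist_torque': array([ 0.01378297, -0.0069161 , -0.02497059]), 'width': 0.028443907481646286}
```

View pics/s1.png

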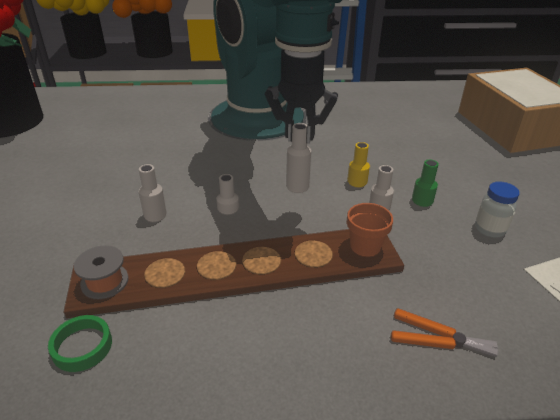

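The vase is held upright and clear of the table. Next I'll carry it over to coaster 1.

```bash
python3 -m creep '[{"travel":[1,0.1,0],"twist":[0,0,0],"gripper":2},{"travel":[3,0.4,0],"twist":[0,0,0],"gripper":2},{"travel":[5.5,0.7,0],"twist":[0,0,0],"gripper":2},{"travel":[8,1,0],"twist":[0,0,0],"gripper":2},{"travel":[10.5,1.3,0],"twist":[0,0,0],"gripper":2},{"travel":[12.5,1.5,0],"twist":[0,0,0],"gripper":2},{"travel":[14,1.7,0],"twist":[0,0,0],"gripper":2},{"travel":[14.9,1.75,0],"twist":[0,0,0],"gripper":2},{"travel":[14.9,1.75,-1],"twist":[0,0,0],"gripper":2},{"travel":[14.9,1.75,-2.2],"twist":[0,0,0],"gripper":2},{"travel":[14.9,1.75,-3.2],"twist":[0,0,0],"gripper":2},{"travel":[14.9,1.75,-3.7],"twist":[0,0,0],"gripper":2}]'
python3 - <<'E'
from h import *
im=vision.camera('scene');im2=vision.camera('top');print(r.sense()['tcp_pos'],r.sense()['ft_force'])
cv2.imwrite('pics/s2.png',cv2.resize(np.hstack([im[130:330,140:440],im2[80:280,140:440]]),(800,267)))
E
```

```text
time: 5.13
tcp_pos: [0.6184, 0.0899, 0.1509]
tool_rot: [-0.001, 0.134, 0.991, -0.0]
ft_force: [0.0, -0.1, -3.8]
width: 0.0286
[0.61884505 0.08999113 0.15188575] [-0.36361101 -0.91579784 -3.68615005]
```

View pics/s2.png

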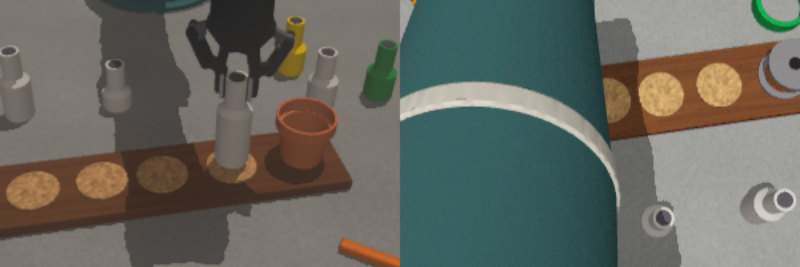

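```bash
python3 -m creep '[{"travel":[0.1,0,-0.3],"twist":[0,0,0],"gripper":2},{"travel":[0.1,0,-0.5],"twist":[0,0,0],"gripper":2},{"travel":[0.1,0,-0.7],"twist":[0,0,0],"gripper":2},{"travel":[0.1,0,-0.8],"twist":[0,0,0],"gripper":2},{"travel":[0.1,0,-0.8],"twist":[0,0,0],"gripper":2},{"travel":[0.1,0,-0.8],"twist":[0,0,0],"gripper":2}]'
```

```text
time: 5.73
tcp_pos: [0.621, 0.09, 0.1454]
tool_rot: [0.0, 0.134, 0.991, -0.0]
ft_force: [-0.5, -0.2, -2.9]
width: 0.0288
```

```bash
python3 -m creep '[{"travel":[0,0,-0.1],"twist":[0,0,0],"gripper":2},{"travel":[0,0,-0.2],"twist":[0,0,0],"gripper":2},{"travel":[0,0,-0.25],"twist":[0,0,0],"gripper":2},{"travel":[0,0,-0.25],"twist":[0,0,0],"gripper":2},{"travel":[0,0,-0.25],"twist":[0,0,0],"gripper":2}]'
```

```text
time: 6.15
tcp_pos: [0.6212, 0.09, 0.1431]
tool_rot: [0.0, 0.134, 0.991, 0.0]
ft_force: [-0.7, -0.5, 2.6]
width: 0.0286
```

The force sign flipped, so the foot has touched the coaster. I'll open and then rise.

```bash
python3 -m creep '[{"travel":[0,0,0],"twist":[0,0,0],"gripper":3.4},{"travel":[0,0,0],"twist":[0,0,0],"gripper":4},{"travel":[0,0,0],"twist":[0,0,0],"gripper":5},{"travel":[0,0,0],"twist":[0,0,0],"gripper":5.5},{"travel":[0,0,0],"twist":[0,0,0],"gripper":5.5},{"travel":[0,0,1],"twist":[0,0,0],"gripper":5.5},{"travel":[0,0,2.5],"twist":[0,0,0],"gripper":5.5},{"travel":[0,0,4.5],"twist":[0,0,0],"gripper":5.5},{"travel":[0,0,7],"twist":[0,0,0],"gripper":5.5},{"travel":[0,0,9],"twist":[0,0,0],"gripper":5.5},{"travel":[0,0,9.5],"twist":[0,0,0],"gripper":5.5},{"travel":[0,0,9.5],"twist":[0,0,0],"gripper":5.5}]'
```

```text
time: 7.15
tcp_pos: [0.6217, 0.0901, 0.24]
tool_rot: [0.001, 0.134, 0.991, 0.001]
ft_force: [-0.8, 0.2, -0.6]
width: 0.0552
```

```bash
python3 -m creep '[{"travel":[-1,-2,0],"twist":[0,0,0],"gripper":6.5},{"travel":[-2.5,-5,0],"twist":[0,0,0],"gripper":6.5},{"travel":[-4.2,-8.5,0],"twist":[0,0,0],"gripper":6.5},{"travel":[-6,-12,0],"twist":[0,0,0],"gripper":6.5},{"travel":[-7.7,-15.5,0],"twist":[0,0,0],"gripper":6.5},{"travel":[-9.5,-19,0],"twist":[0,0,0],"gripper":6.5},{"travel":[-11.2,-22.5,0],"twist":[0,0,0],"gripper":6.5},{"travel":[-13,-26,0],"twist":[0,0,0],"gripper":6.5},{"travel":[-14.5,-29,0],"twist":[0,0,0],"gripper":6.5},{"travel":[-16,-32,0],"twist":[0,0,0],"gripper":6.5},{"travel":[-16,-32,0],"twist":[0,0,0],"gripper":6.5},{"travel":[-16,-32,0],"twist":[0,0,0],"gripper":6.5}]'
python3 - <<'E'
from h import *
st=r.sense();print(st['tcp_pos'],st['q'].round(2));im=vision.camera('wrist')
E_=ext('wrist',st)
for p in [(.445,-.0752,.08),(.462,-.2305,.12)]:
    u=proj('wrist',p,E_);print(u.round(1));cv2.circle(im,tuple(int(v) for v in u),4,(0,0,255),1)
cv2.imwrite('pics/w3.png',np.hstack([im,vision.camera('scene')[:,140:380]]))
E
```

```text
time: 8.15
tcp_pos: [0.4597, -0.2314, 0.2372]
tool_rot: [-0.0, 0.136, 0.991, -0.0]
ft_force: [0.8, 0.4, -0.6]
width: 0.0653
[ 0.45972753 -0.23137488  0.23724373] [-0.06  0.25  0.55  1.91 -0.15  1.03  1.85]
[457.8 124.9]
[276.7 208.5]
```

View pics/w3.png

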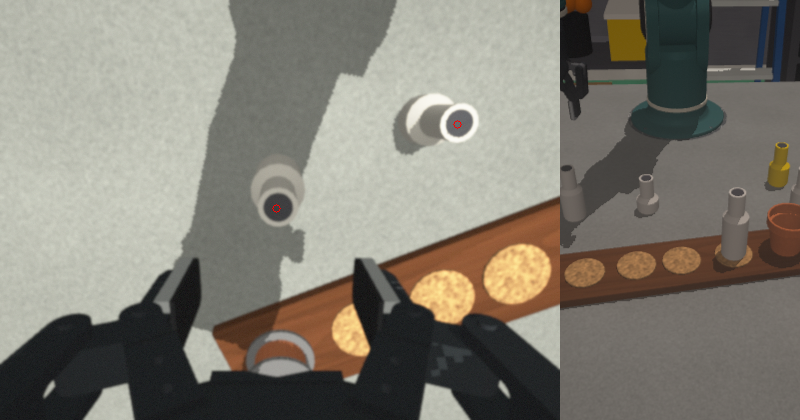

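C's rim (276,208) matches the prediction, and D stands on its coaster. Now I'll descend on C and grip.

```bash
python3 -m creep '[{"travel":[0.1,0,-1.5],"twist":[0,0,0],"gripper":6.5},{"travel":[0.1,0,-4],"twist":[0,0,0],"gripper":6.5},{"travel":[0.1,0,-6.5],"twist":[0,0,0],"gripper":6.5},{"travel":[0.1,0,-9],"twist":[0,0,0],"gripper":6.5},{"travel":[0.1,0,-11.5],"twist":[0,0,0],"gripper":6.5},{"travel":[0.1,0,-13],"twist":[0,0,0],"gripper":6.5},{"travel":[0.1,0,-13.8],"twist":[0,0,0],"gripper":6.5},{"travel":[0.1,0,-13.8],"twist":[0,0,0],"gripper":6.5},{"travel":[0.1,0,-13.8],"twist":[0,0,0],"gripper":6.5},{"travel":[0.1,0,-13.8],"twist":[0,0,0],"gripper":6.5}]'
python3 -m creep '[{"travel":[0,0,0],"twist":[0,0,0],"gripper":2},{"travel":[0,0,0],"twist":[0,0,0],"gripper":2},{"travel":[0,0,0],"twist":[0,0,0],"gripper":2},{"travel":[0,0,0],"twist":[0,0,0],"gripper":2},{"travel":[0,0,0],"twist":[0,0,0],"gripper":2},{"travel":[0,0,0],"twist":[0,0,0],"gripper":2},{"travel":[0,0,0],"twist":[0,0,0],"gripper":2},{"travel":[0,0,0],"twist":[0,0,0],"gripper":2}]'
python3 - <<'E'
from h import *
im=vision.camera('wrist');print(r.sense()['tcp_pos']);cv2.imwrite('pics/w4.png',im)
E
```

```text
time: 9.08
tcp_pos: [0.4627, -0.2299, 0.1007]
tool_rot: [0.001, 0.134, 0.991, -0.0]
ft_force: [-0.2, -0.4, -0.2]
width: 0.065
time: 9.75
tcp_pos: [0.4624, -0.2303, 0.1005]
tool_rot: [0.001, 0.134, 0.991, -0.0]
ft_force: [-1.3, -0.1, 8.5]
width: 0.0285
[ 0.46242964 -0.23027754  0.10050147]
```

View pics/w4.png

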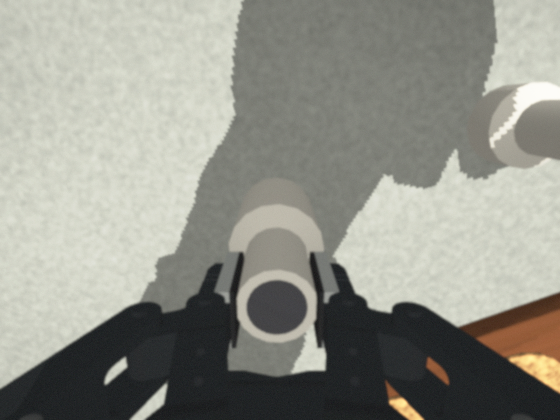

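C is gripped. I'll lift it and carry it toward coaster 2.

```bash
python3 -m creep '[{"travel":[0,0,0.5],"twist":[0,0,0],"gripper":2},{"travel":[0,0,1.5],"twist":[0,0,0],"gripper":2},{"travel":[0,0,3],"twist":[0,0,0],"gripper":2},{"travel":[0,0,4.5],"twist":[0,0,0],"gripper":2},{"travel":[0,0,6],"twist":[0,0,0],"gripper":2},{"travel":[0,0,7],"twist":[0,0,0],"gripper":2},{"travel":[0,0,7],"twist":[0,0,0],"gripper":2}]'
python3 -m creep '[{"travel":[1,1.3,0],"twist":[0,0,0],"gripper":2},{"travel":[2.5,3.3,0],"twist":[0,0,0],"gripper":2},{"travel":[4.5,5.9,0],"twist":[0,0,0],"gripper":2},{"travel":[6.5,8.5,0],"twist":[0,0,0],"gripper":2},{"travel":[8.5,11,0],"twist":[0,0,0],"gripper":2},{"travel":[10.5,13.7,0],"twist":[0,0,0],"gripper":2},{"travel":[12.5,16.3,0],"twist":[0,0,0],"gripper":2},{"travel":[14.5,18.9,0],"twist":[0,0,0],"gripper":2},{"travel":[16,20.8,0],"twist":[0,0,0],"gripper":2},{"travel":[17,22,0],"twist":[0,0,0],"gripper":2},{"travel":[17,22.2,0],"twist":[0,0,0],"gripper":2},{"travel":[17,22.2,0],"twist":[0,0,0],"gripper":2}]'
python3 - <<'E'
from h import *
im=vision.camera('scene');print(r.sense()['tcp_pos']);cv2.imwrite('pics/s4.png',im)
E
```

```text
time: 10.38
tcp_pos: [0.4628, -0.2303, 0.172]
tool_rot: [0.002, 0.134, 0.991, -0.0]
ft_force: [0.7, -0.5, -3.0]
width: 0.0285
time: 11.38
tcp_pos: [0.6317, -0.0071, 0.1687]
tool_rot: [-0.001, 0.133, 0.991, -0.0]
ft_force: [-0.4, -1.3, -2.7]
width: 0.0283
[ 0.63136494 -0.00827488  0.16901098]
```

View pics/s4.png

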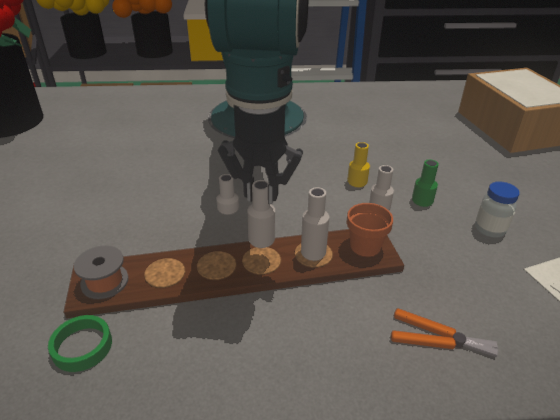

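```bash
python3 -m creep '[{"travel":[0.1,0,-0.8],"twist":[0,0,0],"gripper":2},{"travel":[0.1,0,-2],"twist":[0,0,0],"gripper":2},{"travel":[0.1,0,-3],"twist":[0,0,0],"gripper":2},{"travel":[0.1,0,-3.8],"twist":[0,0,0],"gripper":2},{"travel":[0.1,0,-4.2],"twist":[0,0,0],"gripper":2},{"travel":[0.1,0,-4.4],"twist":[0,0,0],"gripper":2},{"travel":[0.1,0,-4.5],"twist":[0,0,0],"gripper":2},{"travel":[0.1,0,-4.5],"twist":[0,0,0],"gripper":2},{"travel":[0.1,0,-4.5],"twist":[0,0,0],"gripper":2}]'
```

```text
time: 12.18
tcp_pos: [0.6332, -0.008, 0.1251]
tool_rot: [0.0, 0.134, 0.991, 0.0]
ft_force: [-0.8, 0.7, -2.5]
width: 0.0282
```

```bash
python3 -m creep '[{"travel":[0,0,-0.1],"twist":[0,0,0],"gripper":2},{"travel":[0,0,-0.2],"twist":[0,0,0],"gripper":2},{"travel":[0,0,-0.25],"twist":[0,0,0],"gripper":2},{"travel":[0,0,-0.25],"twist":[0,0,0],"gripper":2},{"travel":[0,0,-0.25],"twist":[0,0,0],"gripper":2}]'
```

```text
time: 12.6
tcp_pos: [0.6332, -0.008, 0.1226]
tool_rot: [0.0, 0.134, 0.991, 0.0]
ft_force: [-0.8, 0.7, 2.6]
width: 0.0285
```

```bash
python3 -m creep '[{"travel":[0,0,0],"twist":[0,0,0],"gripper":3.4},{"travel":[0,0,0],"twist":[0,0,0],"gripper":4},{"travel":[0,0,0],"twist":[0,0,0],"gripper":5},{"travel":[0,0,0],"twist":[0,0,0],"gripper":5},{"travel":[0,0,0],"twist":[0,0,0],"gripper":5},{"travel":[0,0,1],"twist":[0,0,0],"gripper":5},{"travel":[0,0,2.5],"twist":[0,0,0],"gripper":5},{"travel":[0,0,4.5],"twist":[0,0,0],"gripper":5},{"travel":[0,0,7],"twist":[0,0,0],"gripper":5},{"travel":[0,0,9.5],"twist":[0,0,0],"gripper":5},{"travel":[0,0,11.5],"twist":[0,0,0],"gripper":5},{"travel":[0,0,12],"twist":[0,0,0],"gripper":5}]'
python3 -m creep '[{"travel":[-1.5,2,0],"twist":[0,0,0],"gripper":6},{"travel":[-3,4.5,0],"twist":[0,0,0],"gripper":6},{"travel":[-5,7.5,0],"twist":[0,0,0],"gripper":6},{"travel":[-7,10.5,0],"twist":[0,0,0],"gripper":6},{"travel":[-9,13.5,0],"twist":[0,0,0],"gripper":6},{"travel":[-11,16.5,0],"twist":[0,0,0],"gripper":6},{"travel":[-13,19.5,0],"twist":[0,0,0],"gripper":6},{"travel":[-15,22.5,0],"twist":[0,0,0],"gripper":6},{"travel":[-16.5,25,0],"twist":[0,0,0],"gripper":6},{"travel":[-17.5,26.5,0],"twist":[0,0,0],"gripper":6},{"travel":[-17.5,26.5,0],"twist":[0,0,0],"gripper":6},{"travel":[-17.5,26.5,0],"twist":[0,0,0],"gripper":6}]'
python3 - <<'E'
from h import *
st=r.sense();print(st['tcp_pos'],st['q'].round(2));im=vision.camera('wrist')
E_=ext('wrist',st)
for p in [(.4575,.2574,.1)]:
    u=proj('wrist',p,E_);print(u.round(1));cv2.circle(im,tuple(int(v) for v in u),4,(0,0,255),1)
cv2.imwrite('pics/w5.png',np.hstack([im,vision.camera('scene')[:,140:380]]))
E
```

```text
time: 13.6
tcp_pos: [0.6341, -0.0082, 0.2466]
tool_rot: [0.002, 0.134, 0.991, 0.0]
ft_force: [-0.2, -0.7, 0.9]
width: 0.0499
time: 14.6
tcp_pos: [0.4575, 0.2576, 0.2425]
tool_rot: [0.0, 0.133, 0.991, 0.0]
ft_force: [0.1, -0.6, 0.0]
width: 0.0603
[0.4575366  0.25760147 0.24249851] [-0.87  0.25  0.35  1.87 -0.1   1.04  0.82]
[274.6 197.1]
```

View pics/w5.png

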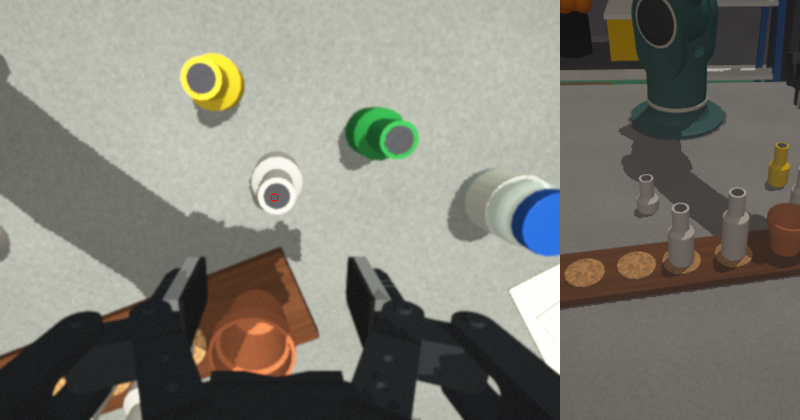

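```bash
python3 - <<'E'
from h import *
print(onz('top',(94.5,250),.1),onz('top',(168,296),.1))
E
```

```text
[0.43877112 0.35771218 0.1       ] [0.35648935 0.22712101 0.1       ]
```

The green look-alike is 100 mm away and clear of the fingers. I'll descend on B and grip.

```bash
python3 -m creep '[{"travel":[0,0,-1.5],"twist":[0,0,0],"gripper":6},{"travel":[0,0,-4],"twist":[0,0,0],"gripper":6},{"travel":[0,0,-6.5],"twist":[0,0,0],"gripper":6},{"travel":[0,0,-9],"twist":[0,0,0],"gripper":6},{"travel":[0,0,-11.5],"twist":[0,0,0],"gripper":6},{"travel":[0,0,-14],"twist":[0,0,0],"gripper":6},{"travel":[0,0,-15.5],"twist":[0,0,0],"gripper":6},{"travel":[0,0,-16.2],"twist":[0,0,0],"gripper":6},{"travel":[0,0,-16.2],"twist":[0,0,0],"gripper":6},{"travel":[0,0,-16.2],"twist":[0,0,0],"gripper":6}]'
python3 -m creep '[{"travel":[0,0,0],"twist":[0,0,0],"gripper":2},{"travel":[0,0,0],"twist":[0,0,0],"gripper":2},{"travel":[0,0,0],"twist":[0,0,0],"gripper":2},{"travel":[0,0,0],"twist":[0,0,0],"gripper":2},{"travel":[0,0,0],"twist":[0,0,0],"gripper":2},{"travel":[0,0,0],"twist":[0,0,0],"gripper":2},{"travel":[0,0,0],"twist":[0,0,0],"gripper":2},{"travel":[0,0,0],"twist":[0,0,0],"gripper":2}]'
python3 - <<'E'
from h import *
im=vision.camera('wrist');print(r.sense()['tcp_pos']);cv2.imwrite('pics/w6.png',im)
E
```

```text
time: 15.53
tcp_pos: [0.4586, 0.2565, 0.0808]
tool_rot: [0.0, 0.135, 0.991, -0.0]
ft_force: [0.5, -0.3, 0.7]
width: 0.0597
time: 16.2
tcp_pos: [0.4586, 0.2574, 0.0814]
tool_rot: [0.001, 0.134, 0.991, 0.001]
ft_force: [-1.3, -0.2, 9.6]
width: 0.0284
[0.45858144 0.25745762 0.08144196]
```

View pics/w6.png

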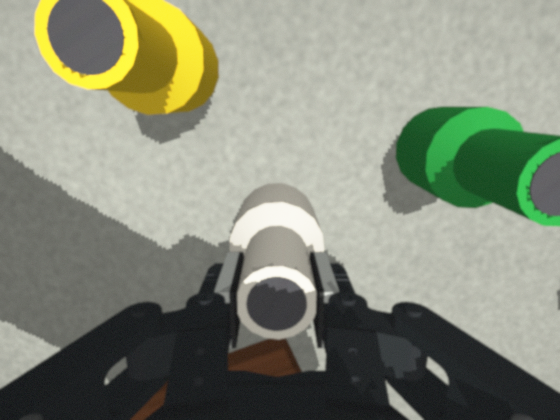

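```bash
python3 -m creep '[{"travel":[0,0,0.5],"twist":[0,0,0],"gripper":2},{"travel":[0,0,1.5],"twist":[0,0,0],"gripper":2},{"travel":[0,0,3],"twist":[0,0,0],"gripper":2},{"travel":[0,0,5],"twist":[0,0,0],"gripper":2},{"travel":[0,0,7],"twist":[0,0,0],"gripper":2},{"travel":[0,0,9],"twist":[0,0,0],"gripper":2},{"travel":[0,0,10.5],"twist":[0,0,0],"gripper":2},{"travel":[0,0,11],"twist":[0,0,0],"gripper":2},{"travel":[0,0,11],"twist":[0,0,0],"gripper":2}]'
python3 -m creep '[{"travel":[0.1,-1,0],"twist":[0,0,0],"gripper":2},{"travel":[0.4,-3.5,0],"twist":[0,0,0],"gripper":2},{"travel":[0.8,-7,0],"twist":[0,0,0],"gripper":2},{"travel":[1.2,-10.5,0],"twist":[0,0,0],"gripper":2},{"travel":[1.6,-14,0],"twist":[0,0,0],"gripper":2},{"travel":[2,-17.5,0],"twist":[0,0,0],"gripper":2},{"travel":[2.4,-21,0],"twist":[0,0,0],"gripper":2},{"travel":[2.8,-24.5,0],"twist":[0,0,0],"gripper":2},{"travel":[3.2,-28,0],"twist":[0,0,0],"gripper":2},{"travel":[3.6,-31,0],"twist":[0,0,0],"gripper":2},{"travel":[4,-33.5,0],"twist":[0,0,0],"gripper":2},{"travel":[4.2,-34.8,0],"twist":[0,0,0],"gripper":2}]'
python3 - <<'E'
from h import *
im=vision.camera('scene');print(r.sense()['tcp_pos']);cv2.imwrite('pics/s6.png',im)
E
```

```text
time: 17.0
tcp_pos: [0.4584, 0.2574, 0.1919]
tool_rot: [0.001, 0.134, 0.991, 0.001]
ft_force: [-0.3, 0.5, -1.7]
width: 0.0283
time: 18.0
tcp_pos: [0.499, -0.0949, 0.1894]
tool_rot: [-0.001, 0.136, 0.991, -0.001]
ft_force: [-0.9, 0.8, -2.5]
width: 0.0284
[ 0.49909814 -0.09618285  0.18941642]
```

View pics/s6.png

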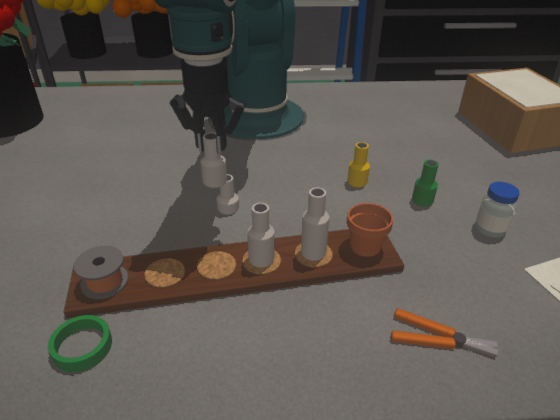

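```bash
python3 -m creep '[{"travel":[0.8,0,0],"twist":[0,0,0],"gripper":2},{"travel":[2.5,0,0],"twist":[0,0,0],"gripper":2},{"travel":[5,0,0],"twist":[0,0,0],"gripper":2},{"travel":[7.5,0,0],"twist":[0,0,0],"gripper":2},{"travel":[10,0,0],"twist":[0,0,0],"gripper":2},{"travel":[12,0,0],"twist":[0,0,0],"gripper":2},{"travel":[13.5,0,0],"twist":[0,0,0],"gripper":2},{"travel":[14,0,0],"twist":[0,0,0],"gripper":2},{"travel":[14,0,0],"twist":[0,0,0],"gripper":2},{"travel":[14,0,0],"twist":[0,0,0],"gripper":2},{"travel":[14,0,0],"twist":[0,0,0],"gripper":2}]'
```

```text
time: 18.97
tcp_pos: [0.6391, -0.0909, 0.19]
tool_rot: [-0.0, 0.134, 0.991, 0.0]
ft_force: [0.5, -0.9, -2.7]
width: 0.0282
```

```bash
python3 -m creep '[{"travel":[0.1,0,-0.8],"twist":[0,0,0],"gripper":2},{"travel":[0.1,0,-2.5],"twist":[0,0,0],"gripper":2},{"travel":[0.1,0,-4.5],"twist":[0,0,0],"gripper":2},{"travel":[0.1,0,-6],"twist":[0,0,0],"gripper":2},{"travel":[0.1,0,-7.2],"twist":[0,0,0],"gripper":2},{"travel":[0.1,0,-8],"twist":[0,0,0],"gripper":2},{"travel":[0.1,0,-8.4],"twist":[0,0,0],"gripper":2},{"travel":[0.1,0,-8.4],"twist":[0,0,0],"gripper":2},{"travel":[0.1,0,-8.4],"twist":[0,0,0],"gripper":2}]'
```

```text
time: 19.72
tcp_pos: [0.6412, -0.0911, 0.1068]
tool_rot: [0.0, 0.134, 0.991, -0.0]
ft_force: [-0.1, -0.1, -1.6]
width: 0.0281
```

```bash
python3 -m creep '[{"travel":[0,0,-0.1],"twist":[0,0,0],"gripper":2},{"travel":[0,0,-0.2],"twist":[0,0,0],"gripper":2},{"travel":[0,0,-0.3],"twist":[0,0,0],"gripper":2},{"travel":[0,0,-0.35],"twist":[0,0,0],"gripper":2},{"travel":[0,0,-0.35],"twist":[0,0,0],"gripper":2},{"travel":[0,0,-0.35],"twist":[0,0,0],"gripper":2}]'
```

```text
time: 20.22
tcp_pos: [0.6414, -0.091, 0.1035]
tool_rot: [0.001, 0.134, 0.991, 0.0]
ft_force: [-1.7, 1.0, 6.7]
width: 0.0284
```

```bash
python3 -m creep '[{"travel":[0,0,0],"twist":[0,0,0],"gripper":3.4},{"travel":[0,0,0],"twist":[0,0,0],"gripper":4},{"travel":[0,0,0],"twist":[0,0,0],"gripper":4.6},{"travel":[0,0,0],"twist":[0,0,0],"gripper":4.6},{"travel":[0,0,0],"twist":[0,0,0],"gripper":4.6},{"travel":[0,0,1],"twist":[0,0,0],"gripper":4.6},{"travel":[0,0,2.5],"twist":[0,0,0],"gripper":4.6},{"travel":[0,0,4.5],"twist":[0,0,0],"gripper":4.6},{"travel":[0,0,7],"twist":[0,0,0],"gripper":4.6},{"travel":[0,0,9.5],"twist":[0,0,0],"gripper":4.6},{"travel":[0,0,11],"twist":[0,0,0],"gripper":4.6},{"travel":[0,0,11],"twist":[0,0,0],"gripper":4.6}]'
python3 -m creep '[{"travel":[-1.5,0,0],"twist":[0,0,0],"gripper":6},{"travel":[-4,0.5,0],"twist":[0,0,0],"gripper":6},{"travel":[-7,0.8,0],"twist":[0,0,0],"gripper":6},{"travel":[-10,1,0],"twist":[0,0,0],"gripper":6},{"travel":[-13,1.2,0],"twist":[0,0,0],"gripper":6},{"travel":[-16,1.5,0],"twist":[0,0,0],"gripper":6},{"travel":[-18.5,1.6,0],"twist":[0,0,0],"gripper":6},{"travel":[-19.6,1.6,0],"twist":[0,0,0],"gripper":6},{"travel":[-19.6,1.6,0],"twist":[0,0,0],"gripper":6},{"travel":[-19.6,1.6,0],"twist":[0,0,0],"gripper":6},{"travel":[-19.6,1.6,0],"twist":[0,0,0],"gripper":6}]'
python3 - <<'E'
from h import *
st=r.sense();print(st['tcp_pos'],st['q'].round(2));im=vision.camera('wrist')
E_=ext('wrist',st)
for p in [(.445,-.0752,.08)]:
    u=proj('wrist',p,E_);print(u.round(1));cv2.circle(im,tuple(int(v) for v in u),4,(0,0,255),1)
cv2.imwrite('pics/w7.png',np.hstack([im,vision.camera('scene')[:,100:340]]))
E
```

```text
time: 21.22
tcp_pos: [0.6423, -0.0914, 0.2171]
tool_rot: [0.003, 0.134, 0.991, 0.0]
ft_force: [0.1, -0.5, -0.5]
width: 0.0457
time: 22.13
tcp_pos: [0.446, -0.075, 0.213]
tool_rot: [0.0, 0.134, 0.991, -0.0]
ft_force: [-0.3, -0.8, 0.0]
width: 0.06
[ 0.44600064 -0.07497855  0.21300016] [-0.4   0.15  0.55  2.07 -0.1   0.94  1.5 ]
[274.2 198.9]
```

View pics/w7.png

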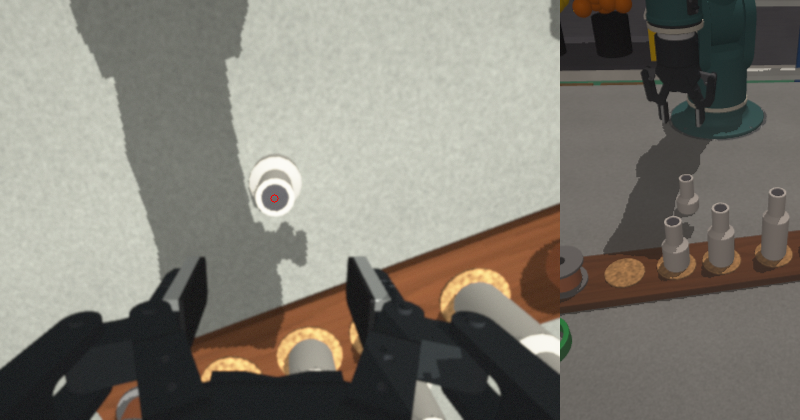

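A's rim (274,198) matches the mark, and the other three vases stand on their coasters. I'll descend on A and grip.

```bash
python3 -m creep '[{"travel":[0,0,-1.5],"twist":[0,0,0],"gripper":6},{"travel":[0,0,-4],"twist":[0,0,0],"gripper":6},{"travel":[0,0,-6.5],"twist":[0,0,0],"gripper":6},{"travel":[0,0,-9],"twist":[0,0,0],"gripper":6},{"travel":[0,0,-11.5],"twist":[0,0,0],"gripper":6},{"travel":[0,0,-13.5],"twist":[0,0,0],"gripper":6},{"travel":[0,0,-14.8],"twist":[0,0,0],"gripper":6},{"travel":[0,0,-15.3],"twist":[0,0,0],"gripper":6},{"travel":[0,0,-15.3],"twist":[0,0,0],"gripper":6},{"travel":[0,0,-15.3],"twist":[0,0,0],"gripper":6}]'
python3 -m creep '[{"travel":[0,0,0],"twist":[0,0,0],"gripper":2},{"travel":[0,0,0],"twist":[0,0,0],"gripper":2},{"travel":[0,0,0],"twist":[0,0,0],"gripper":2},{"travel":[0,0,0],"twist":[0,0,0],"gripper":2},{"travel":[0,0,0],"twist":[0,0,0],"gripper":2},{"travel":[0,0,0],"twist":[0,0,0],"gripper":2},{"travel":[0,0,0],"twist":[0,0,0],"gripper":2},{"travel":[0,0,0],"twist":[0,0,0],"gripper":2}]'
python3 -m creep '[{"travel":[0,0,0.5],"twist":[0,0,0],"gripper":2},{"travel":[0,0,1.5],"twist":[0,0,0],"gripper":2},{"travel":[0,0,3],"twist":[0,0,0],"gripper":2},{"travel":[0,0,5],"twist":[0,0,0],"gripper":2},{"travel":[0,0,7],"twist":[0,0,0],"gripper":2},{"travel":[0,0,8.5],"twist":[0,0,0],"gripper":2},{"travel":[0,0,9],"twist":[0,0,0],"gripper":2},{"travel":[0,0,9],"twist":[0,0,0],"gripper":2},{"travel":[0,0,9],"twist":[0,0,0],"gripper":2}]'
python3 - <<'E'
from h import *
im=vision.camera('wrist');print(r.sense()['tcp_pos']);cv2.imwrite('pics/w8.png',im)
E
```

```text
time: 23.07
tcp_pos: [0.4454, -0.0752, 0.06]
tool_rot: [0.0, 0.134, 0.991, -0.0]
ft_force: [-0.5, 0.1, 0.9]
width: 0.06
time: 23.73
tcp_pos: [0.4455, -0.075, 0.0606]
tool_rot: [0.001, 0.134, 0.991, 0.0]
ft_force: [-1.9, -0.3, 7.4]
width: 0.0284
time: 24.48
tcp_pos: [0.4448, -0.0747, 0.1497]
tool_rot: [0.0, 0.134, 0.991, 0.0]
ft_force: [0.3, 0.6, -3.3]
width: 0.0287
[ 0.44458269 -0.07480332  0.14922366]
```

View pics/w8.png

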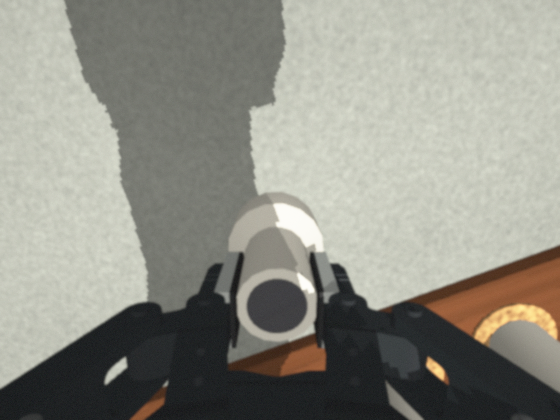

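A is held. I'll carry it to coaster 4, moving in y first.

```bash
python3 -m creep '[{"travel":[0.5,-1.5,0],"twist":[0,0,0],"gripper":2},{"travel":[1.5,-4,0],"twist":[0,0,0],"gripper":2},{"travel":[3,-7,0],"twist":[0,0,0],"gripper":2},{"travel":[5,-9.5,0],"twist":[0,0,0],"gripper":2},{"travel":[7.5,-10.8,0],"twist":[0,0,0],"gripper":2},{"travel":[10.5,-10.8,0],"twist":[0,0,0],"gripper":2},{"travel":[13.5,-10.8,0],"twist":[0,0,0],"gripper":2},{"travel":[16.5,-10.8,0],"twist":[0,0,0],"gripper":2},{"travel":[19,-10.8,0],"twist":[0,0,0],"gripper":2},{"travel":[20.5,-10.8,0],"twist":[0,0,0],"gripper":2},{"travel":[21,-10.8,0],"twist":[0,0,0],"gripper":2},{"travel":[21,-10.8,0],"twist":[0,0,0],"gripper":2}]'
python3 -m creep '[{"travel":[0,0,0],"twist":[0,0,0],"gripper":2},{"travel":[0,0,-1],"twist":[0,0,0],"gripper":2},{"travel":[0,0,-2.5],"twist":[0,0,0],"gripper":2},{"travel":[0,0,-4],"twist":[0,0,0],"gripper":2},{"travel":[0,0,-5],"twist":[0,0,0],"gripper":2},{"travel":[0,0,-5.5],"twist":[0,0,0],"gripper":2},{"travel":[0,0,-5.5],"twist":[0,0,0],"gripper":2},{"travel":[0,0,-5.5],"twist":[0,0,0],"gripper":2}]'
python3 - <<'E'
from h import *
im=vision.camera('scene');print(r.sense()['tcp_pos']);cv2.imwrite('pics/s8.png',cv2.resize(im[130:330,40:440],(800,400)))
E
```

```text
time: 25.53
tcp_pos: [0.6549, -0.1829, 0.148]
tool_rot: [-0.001, 0.134, 0.991, -0.0]
ft_force: [-0.3, 0.2, -3.1]
width: 0.0286
time: 26.2
tcp_pos: [0.6549, -0.1831, 0.0946]
tool_rot: [-0.0, 0.134, 0.991, -0.0]
ft_force: [0.6, 0.3, -2.2]
width: 0.0284
[ 0.65519849 -0.18310446  0.09512106]
```

View pics/s8.png

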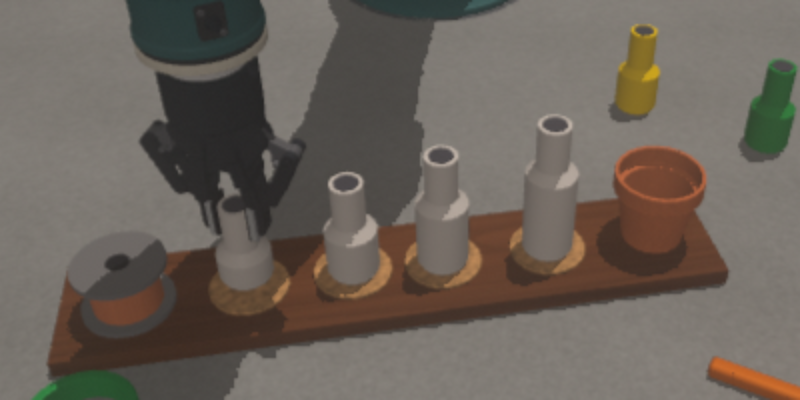

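```bash
python3 -m creep '[{"travel":[0,0,-0.4],"twist":[0,0,0],"gripper":2},{"travel":[0,0,-0.7],"twist":[0,0,0],"gripper":2},{"travel":[0,0,-0.9],"twist":[0,0,0],"gripper":2},{"travel":[0,0,-1],"twist":[0,0,0],"gripper":2},{"travel":[0,0,-1.1],"twist":[0,0,0],"gripper":2},{"travel":[0,0,-1.2],"twist":[0,0,0],"gripper":2},{"travel":[0,0,-1.2],"twist":[0,0,0],"gripper":2},{"travel":[0,0,-1.2],"twist":[0,0,0],"gripper":2}]'
```

```text
time: 26.92
tcp_pos: [0.655, -0.183, 0.0828]
tool_rot: [0.0, 0.134, 0.991, -0.0]
ft_force: [0.6, 0.8, -3.7]
width: 0.0288
```

```bash
python3 -m creep '[{"travel":[0,0,-0.1],"twist":[0,0,0],"gripper":2},{"travel":[0,0,-0.15],"twist":[0,0,0],"gripper":2},{"travel":[0,0,-0.15],"twist":[0,0,0],"gripper":2},{"travel":[0,0,-0.15],"twist":[0,0,0],"gripper":2}]'
```

```text
time: 27.25
tcp_pos: [0.6554, -0.1832, 0.0826]
tool_rot: [0.001, 0.134, 0.991, 0.0]
ft_force: [-5.5, 0.2, 14.5]
width: 0.0285
```

Contact at 14 N, so I'll release and retreat up and back.

```bash
python3 -m creep '[{"travel":[0,0,0.05],"twist":[0,0,0],"gripper":3.4},{"travel":[0,0,0.05],"twist":[0,0,0],"gripper":4},{"travel":[0,0,0.05],"twist":[0,0,0],"gripper":4.6},{"travel":[0,0,0.05],"twist":[0,0,0],"gripper":4.6},{"travel":[0,0,0.05],"twist":[0,0,0],"gripper":4.6},{"travel":[0,0,1],"twist":[0,0,0],"gripper":4.6},{"travel":[0,0,2.5],"twist":[0,0,0],"gripper":4.6},{"travel":[0,0,5],"twist":[0,0,0],"gripper":4.6},{"travel":[0,0,8],"twist":[0,0,0],"gripper":4.6},{"travel":[0,0,11],"twist":[0,0,0],"gripper":4.6},{"travel":[0,0,14],"twist":[0,0,0],"gripper":4.6},{"travel":[0,0,14.5],"twist":[0,0,0],"gripper":4.6}]'
python3 -m creep '[{"travel":[-2,0,1],"twist":[0,0,0],"gripper":4.6},{"travel":[-5,0,2],"twist":[0,0,0],"gripper":4.6},{"travel":[-8,0,2],"twist":[0,0,0],"gripper":4.6},{"travel":[-11,0,2],"twist":[0,0,0],"gripper":4.6},{"travel":[-14,-2,2],"twist":[0,0,0],"gripper":4.6},{"travel":[-17,-5,2],"twist":[0,0,0],"gripper":4.6},{"travel":[-20,-8,2],"twist":[0,0,0],"gripper":4.6},{"travel":[-22,-11,2],"twist":[0,0,0],"gripper":4.6},{"travel":[-24,-14,2],"twist":[0,0,0],"gripper":4.6},{"travel":[-25,-16,2],"twist":[0,0,0],"gripper":4.6},{"travel":[-25,-16,2],"twist":[0,0,0],"gripper":4.6},{"travel":[-25,-16,2],"twist":[0,0,0],"gripper":4.6}]'
python3 - <<'E'
from h import *
cv2.imwrite('pics/t9.png',vision.camera('top'));cv2.imwrite('pics/s9.png',vision.camera('scene'))
t=cv2.imread('pics/t9.png');s=cv2.imread('pics/s9.png')
cv2.imwrite('pics/z9.png',np.vstack([cv2.resize(t[90:210,150:470],(800,300),interpolation=cv2.INTER_CUBIC),cv2.resize(s[170:300,70:410],(800,306),interpolation=cv2.INTER_CUBIC)])[:600])
E
```

```text
time: 28.25
tcp_pos: [0.6566, -0.184, 0.2334]
tool_rot: [0.004, 0.134, 0.991, -0.0]
ft_force: [0.0, 0.8, 0.7]
width: 0.0456
time: 29.25
tcp_pos: [0.4042, -0.3442, 0.2474]
tool_rot: [0.001, 0.135, 0.991, -0.0]
ft_force: [-0.4, 1.0, -0.4]
width: 0.0458
```

View pics/z9.png

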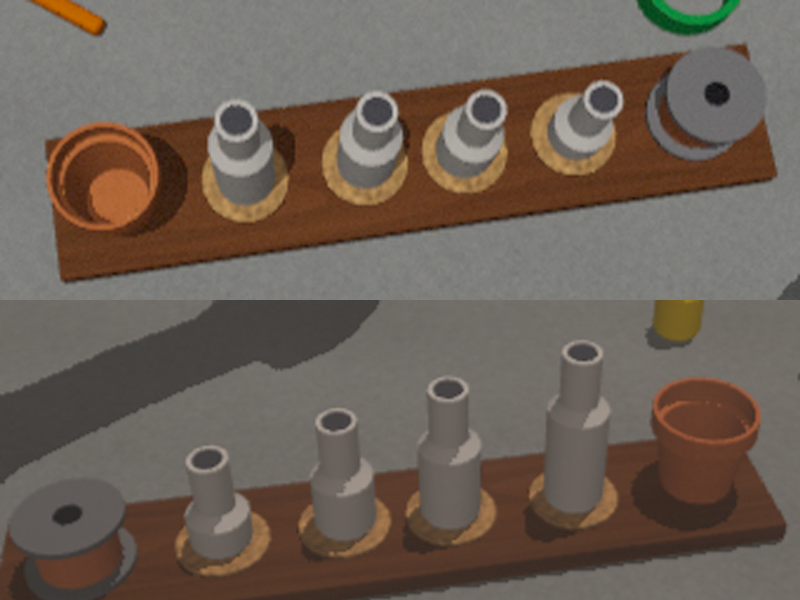

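All four vases stand in order, and the pot and reel look unmoved. I'll triangulate the rims as a check.

```bash
python3 - <<'E'
from h import *
T=[(244.8,137.6),(300.4,134.4),(344.8,133.2),(391.2,129.6)]
S=[(317.3,192.1),(260.4,207.4),(213.2,221),(158.4,238)]
C=[(.620,.0903),(.633,-.008),(.641,-.091),(.655,-.183)]
for a,b,c,h in zip(T,S,C,(.162,.142,.122,.102)):
    p,e=tri(a,b);q=(onz('top',a,h)+onz('scene',b,h))[:2]/2
    print(p.round(4),round(e,4),'at h',q.round(4),'off mm',((q-c)*1000).round(1))
a=cv2.imread('pics/s0.png') if 0 else cv2.imread('pics/scene0.png');b=cv2.imread('pics/s9.png')
t0=cv2.imread('pics/top0.png');t1=cv2.imread('pics/t9.png')
for n,x,y,(u,v,w,h) in [('pot top',t0,t1,(165,135,55,55)),('reel top',t0,t1,(405,105,55,50)),('pot sc',a,b,(345,205,50,30)),('reel sc',a,b,(75,245,55,55))]:
    sft,resp=cv2.phaseCorrelate(np.float32(cv2.cvtColor(x,6))[v:v+h,u:u+w],np.float32(cv2.cvtColor(y,6))[v:v+h,u:u+w]);print(n,np.round(sft,2),round(resp,2))
E
```

```text
[0.6202 0.0892 0.1616] 0.0017 at h [0.6203 0.0891] off mm [ 0.3 -1.2]
[ 0.6317 -0.0083  0.1416] 0.0007 at h [ 0.6319 -0.0083] off mm [-1.1 -0.3]
[ 0.6399 -0.0902  0.1223] 0.0026 at h [ 0.6399 -0.0903] off mm [-1.1  0.7]
[ 0.6537 -0.1833  0.1005] 0.0019 at h [ 0.6545 -0.1829] off mm [-0.5  0.1]
pot top [0.05 0.05] 1.01
reel top [-0.   -0.02] 0.99
pot sc [ 0.09 -0.14] 0.88
reel sc [0.   0.01] 1.0
```

```bash
python3 -c "
from plant import r
print(r.sign_off())"
```

```text
the job is handed in; nothing more can be done
None
```

The four white vases are on the coasters in height order, D, C, B, A from the flowerpot to the reel. I handed the job in at about 29 s of the 102 s allowed; the hand-in reports no verdict.

- **Placement:** triangulating the rims from the top and scene cameras put each vase within about 1.5 mm of its coaster's centre. Rim heights came out within 2 mm of the expected values, so all four read as upright and seated.
- **Pot and reel:** comparing the before and after pictures showed a shift of less than 0.2 pixel for both, so neither moved.
- **Arm:** it ended clear of everything, with the gripper open.
- **Forces:** vase A met its coaster a little harder than the others, at about 14 N measured. None of these checks failed or disagreed.

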